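# Click a drive sled into the reader dock, then release and unload it

## Task

Slide the drive sled along the dock's rail, without ramming it, until the spring catch clicks behind it, then let go and leave it latched for about two seconds so the reader can check the drive. Then press the catch's pad so the sled springs out, draw it clear of the rail by its handle and gently set it flat and upright on the rubber mat. Do not wrench the sled against the catch or the rail, and leave the other things on the bench alone.

Things in the scene. Friction and masses are not known exactly. Their poses are not given: they have to be found in the camera images.
- sled_mid (a point): Loose drive sled, 0.15 to 0.3 kg: flat black tray 110 (x) x 80 (y) x 14 mm with a silver drive in its top and a handle over its middle, 48 mm high in all. This point: its middle, 24 mm above its underside. +x is the nose that goes into the rail, z up. Its tail is a plain upright face, 80 wide, 14 high, 55 mm behind (-x) this point.
- sled: The same sled; origin at the centre of its underside. At the start it lies loosely on the dock floor, lined up with the rail, its nose just inside it and 42 to 78 mm short of the stop.
- sled_handle (a point): Centre of the sled's dark steel handle bar, on two posts: 50 long (x), 14 wide (y), 18 mm high, from 30 to 48 mm above the sled's underside, over its middle.
- sled_lug (a point): Centre of the steel lug on the sled's +y side near the tail: 12 (x) x 16 (y) x 8 mm, from 6 to 14 mm above the underside, 35 mm behind the middle. The catch's tooth snaps up behind it.
- dock: Reader dock, grey with aluminium rail, fixed; its yaw varies. Origin on the bench, on the rail's centre line; +x is the way in, z up. Its floor, 6 mm high, carries the sled from x = -135 mm on, between low guides 11 mm high (inner faces 41 mm off the centre line). Stop wall, ejector and catch form one unit, clamped along the rail at a setting that is not measured: up to 12 mm either way.
- rail_mouth (a point): Mouth of the rail, on its floor and centre line, at dock x = -14 mm. From here on, lips overhang the sled's edges (underside 21.5, top 25.5 mm above the bench, inner edges 34 mm off the centre line): the sled can be lifted only once its nose is drawn back out of this mouth, its middle beyond dock x = -69 mm. A damped ejector resists with 3 to 5 N over the last 32 mm and springs the freed sled out about 30 mm.
- rail_end (a point): Where the sled's nose meets the hard stop wall at the unit's middle setting (dock x = +55 mm, floor height); the true stop is up to 12 mm before or after. The catch clicks 2 mm short of the true stop, and the ejector then holds the sled against the catch. Sliding home takes 7 to 15 N, most as the lug rides over the catch in the last 38 mm; the push drops by about 3 to 6 N at the click.
- catch_pad (a point): Where the top centre of the catch's black ribbed pad is at the unit's middle setting (the true one up to 12 mm before or after it along the rail): pad 44 (x) x 34 (y) mm, 40 mm above the bench when up, beside the rail, dock x = -45, y = +83 mm; axes as the dock's. Pressing it straight down frees the sled.
- catch (a joint): How far the catch is pressed down, m: 0 up, 0.008 fully down. Its tooth, 5 mm high, is pushed down by the lug as the sled slides in and springs up behind it (back to 0) at the click; pressed down by more than 5 mm it frees the sled. That takes 4 to 7 N, up to about 12 N with the lug bearing on it.
- mat: Black rubber mat, fixed, 170 (x) x 190 (y) x 5 mm, lying on the bench to the left or the right of the dock; origin at the centre of its underside.
- tray: White screw tray 150 x 170 x 35 mm with four compartments, loose, on the other side from the mat; origin at the centre of its underside. Bystander.
- bare_drive: Bare silver 3.5-inch hard drive 147 x 102 x 26 mm, loose; origin at the centre of its underside. Bystander.
- meter: Yellow multimeter lying on its back, 160 x 80 x 36 mm, loose; origin at the centre of its underside. Bystander.
Mind the look-alikes: they are no part of the job. Leave any blue or turquoise look-alike of the sled alone.

How it is judged:
By the outcome, as a careful person would: the job done as asked, in the order asked, and still so for the second after the job is handed in, with the robot touching nothing.
It also fails if it takes over 72 s, if anything falls off the work surface, if the arm or the gripper's body presses on something with over 40 N, if the wrist force passes 120 N, or if a joint passes its speed limit or range.

## Robot

A 7-joint arm with a two-finger parallel gripper is mounted at the origin on the work surface. World frame = base frame: x ahead of the robot, y to its left, z up, the work surface at z = 0. Lengths are in m, angles in rad, forces in N, time in s.
With the tool pointing down it reaches from about 0.425 to 0.925 m from the base axis. Payload 6.8 kg.
Tool frame: the origin (TCP) lies midway between the tips of the shut fingers; the grasp point (between the pads) lies 19 mm behind it; z points along the fingers, x is the direction in which the jaws open and shut, and the axes are right-handed (so a half turn about z gives the same grasp; the last joint's range is limited). The gripper opens to 85 mm and grips with 20 to 120 N. Pads are 22 mm wide; open, the fingers measure 114 mm over their backs; the gripper's body (76 mm by 85 mm) begins 54 mm behind the grasp point. The pads swing forward as they close: fully open they stand 13 mm farther back than shut.
Start: joints at [1.129, 0.477, 0.022, 1.555, -0.011, 1.109, -0.083], TCP at [0.221, -0.638, 0.231] pointing down, gripper open.
Joint ranges: [-2.96, 2.96], [-0.34, 2.1], [-1.41, 1.46], [0.24, 2.44], [-1.37, 4.51], [0.17, 1.92], [-2.96, 2.96]. Speed limits (rad/s): [2.39, 2.39, 3.14, 3.14, 3.14, 3.14, 3.14].

## Interface

Orientations are given as a unit quaternion [w, x, y, z].
In Python, from station import bot, imaging, nets gives the robot as it stands. The module is installed in compiled form; this text tells all that it offers.
- The arm moves only by the tool apply_moves, never from a script. Its argument "moves" is text: rows parted by semicolons, each of 7 numbers parted by spaces: the gripper command: -1 is fully open, 1 is shut, values between are in proportion, then the shift along the tool's x, y, z normalised to -1 to 1, where 1 is 120 mm, then the turn, a rotation vector about the tool's x, y, z normalised to -1 to 1, where 1 is 4 degrees. In form: hand dx dy dz rx ry rz; .... A call has 1 to 12 rows; each row shifts and turns the commanded pose from where the row before left it, along the tool's axes as they then stand; what a row does not reach is not made up. A row lasts 1/12 s, in which the tool goes at most 41.7 mm and 7.16 degrees, less where a joint would pass 70% of its speed; a pose out of reach is approached as far as the arm can. A call with a number of a shift or a turn outside -1 to 1 is refused whole. A call with a gripper value outside its range is refused whole. The fingers move at their own pace and stop on an object; "force" is the grip in N (left out, the last holds). Time passes only in rows, so rows that do not move let the fingers close. It gives the time, the measured TCP pose, the force and the opening at its end, in the units of the state.
- bot.get_obs(): the state, without advancing time (a new reading comes with each control period).
- imaging.read_camera(name): name is "scene" or "top" or "wrist"; returns a dict with "image" (384x512x3 uint8, red, green, blue), "fx", "fy", "cx", "cy" (pixels), "dist_coeffs" ([k1, k2, p1, p2, k3] as OpenCV has them; the pictures are not rectified), "view" (4x4, takes a point from world to camera coordinates); the wrist camera has in their place "mount" (4x4, takes a point from camera to tool coordinates, whose origin is the TCP and whose axes are the tool frame's). Camera axes: x right, y down, z forward; pixel columns grow to the right and rows downward; lengths in m; the calibration is good to about 2 mm. A picture is of the moment at which its call begins: read the wrist's pose just before it. There is no depth.
- bot.hand_in(): hands the job in, once; it reports no verdict.
Trained networks look in a picture, given as the dict that the camera call returned (one of the last four; its "shot" number tells which), for a name from the list of things; names that differ only in an ending like _2 or _b are one class to them, and where a whole thing is asked for, a point or a joint stands for the part that bears it (a point fixed in the world has none). Each returns a list of dicts, best first, with "score" (0 to 1); they miss things now and then, are a little off and sometimes report something else, mostly with a low value. They report only what shows in the picture. A call takes as long as a camera call. They do not tell look-alikes from the thing itself.
- nets.spot_in(picture, name): "rect" ([left, top, right, bottom] in pixels, round what is visible of it).
- nets.outline_of(picture, name): "region" (384x512 bool, what is visible of it) and "rect" ([left, top, right, bottom] in pixels, round what is visible of it).
- nets.spot_point(picture, name): "location" ([column, row] in pixels: a listed point, or the origin of a listed thing).
The state is a dict: "t": time; "q": joint angles; "joint_vel": joint speeds; "joint_torque": joint torques, N m; "eef_pos": TCP position; "tool_rot": TCP orientation; "contact_force": force on the tool from outside, world axes, zero at the start; "torque": the same for the moment, N m; "gripper_width": opening from 0.0 (shut) to 1.0 (fully open).
Only numpy, scipy, OpenCV 4.12 (cv2) and the standard library are available. Lean on these libraries where they do the work, as an engineer would, in place of code of your own. Each camera call takes 0.05 s, during which the arm holds its last target.

## Working session

There is one attempt and no reset: what is moved stays moved. The work goes in short steps, Python scripts to look and compute and a tool call to move; the robot and the scene stay as the last step left them, time stands still between calls to the robot, and variables do not carry over. Pictures are saved under pics/ and viewed, and the job is handed in when it is done.

Besides the shell and the picture viewer there is one more tool, called after "Request:" by a JSON object that holds its "op" and its "data", one argument or row to a line. apply_moves: Moves the arm, as the interface text tells. Scaled input: -1 to 1 covers 120 mm each way for a shift and 4 degrees each way for a turn. Its arguments: {"type":"object","properties":{"moves":{"type":"string"},"force":{"type":"number"}},"required":["moves"]}

```bash
mkdir -p pics; ls; python3 - <<'E'
from station import bot, imaging, nets
import cv2
o=bot.get_obs()
for k,v in o.items(): print(k,v)
for n in ["scene","top"]:
    p=imaging.read_camera(n); cv2.imwrite(f"pics/{n}0.png",p["image"][:,:,::-1])
    print(n,{k:v for k,v in p.items() if k!="image"})
    for t in ["sled_mid","sled","sled_handle","sled_lug","dock","rail_mouth","rail_end","catch_pad","mat","tray","bare_drive","meter"]:
        r=nets.spot_point(p,t); print(t,[(round(x["score"],2),[round(float(a),1) for a in x["location"]]) for x in r[:3]])
E
```

```text
pics
t 0.0
q [ 1.12888201  0.47781664  0.02233997  1.55646087 -0.0114798   1.10931407
 -0.08308668]
joint_vel [ 1.18320146e-03  1.67674181e-03  2.40777828e-03  6.52325266e-05
 -1.05747178e-04 -1.05624439e-03  1.16023541e-04]
joint_torque [-3.62901237e-04 -5.96467888e+01  1.60788383e+00 -2.81202292e+01
  1.24152331e-02  9.30056238e-03 -5.33554658e-05]
eef_pos [ 0.2209448  -0.63717713  0.23031067]
tool_rot [-4.75949294e-04  8.14766601e-01 -5.79788333e-01 -8.05184746e-04]
contact_force [-0.23892894 -0.47767654 -0.58518632]
torque [-0.0183365   0.04796822 -0.03334334]
gripper_width 1.0012715322859276
scene {'fx': 445.40197665702533, 'fy': 445.40197665702533, 'cx': 260.0087237388624, 'cy': 190.45415406638696, 'dist_coeffs': array([-0.17788966,  0.        ,  0.        ,  0.        ,  0.        ]), 'view': array([[-0.52578141,  0.85060241, -0.00542588,  0.32016329],
       [ 0.57323035,  0.34960271, -0.74107011, -0.27688194],
       [-0.62845912, -0.39275117, -0.67140573,  1.58653241],
       [ 0.        ,  0.        ,  0.        ,  1.        ]]), 'shot': 1}
sled_mid [(0.81, [297.3, 158.0])
[... 1133 characters left out ...]
     ]]), 'shot': 2}
sled_mid [(0.91, [267.7, 279.3]), (0.9, [270.6, 114.2]), (0.62, [256.5, 208.0])]
sled [(0.95, [272.5, 119.6]), (0.59, [256.4, 208.5]), (0.48, [364.6, 168.7])]
sled_handle [(0.85, [268.8, 275.3]), (0.59, [274.8, 111.5]), (0.58, [258.7, 203.9])]
sled_lug [(0.8, [241.0, 212.5]), (0.62, [288.7, 104.4]), (0.4, [259.0, 207.1])]
dock [(0.94, [262.3, 187.4]), (0.71, [152.2, 153.9])]
rail_mouth [(0.9, [262.9, 193.5]), (0.65, [260.1, 207.4])]
rail_end [(0.84, [262.6, 168.3]), (0.66, [238.8, 218.7])]
catch_pad [(0.78, [230.1, 200.6])]
mat [(0.67, [157.6, 252.2])]
tray [(0.96, [362.6, 243.4])]
bare_drive [(0.65, [368.7, 166.3])]
meter [(0.58, [154.0, 150.4]), (0.28, [159.7, 251.5])]
```

View pics/scene0.png

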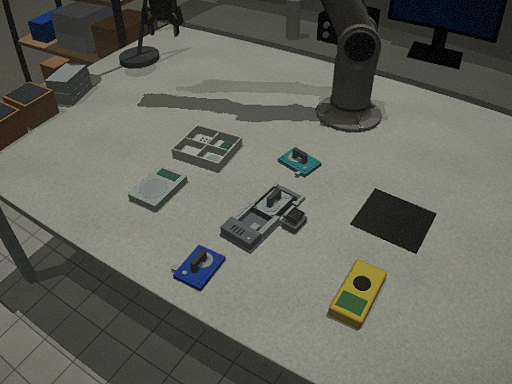

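View pics/top0.png

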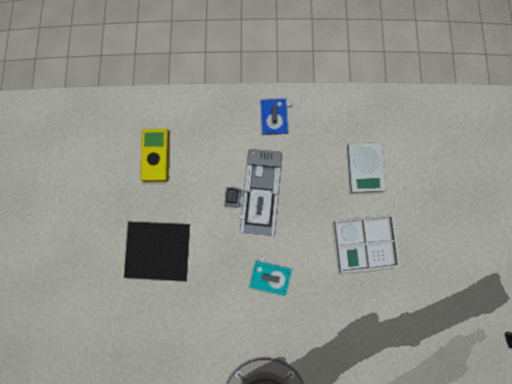

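```bash
python3 - <<'E'
import cv2
a=cv2.imread("pics/top0.png")[140:300,180:340]
cv2.imwrite("pics/topcrop0.png",cv2.resize(a,(600,600),interpolation=cv2.INTER_CUBIC))
a=cv2.imread("pics/scene0.png")[150:270,200:340]
cv2.imwrite("pics/scenecrop0.png",cv2.resize(a,(700,600),interpolation=cv2.INTER_CUBIC))
E
```

```text
(no output)
```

View pics/topcrop0.png

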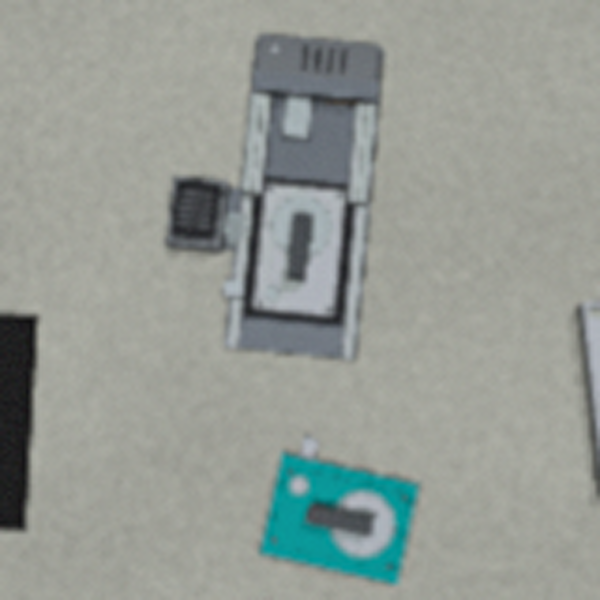

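View pics/scenecrop0.png

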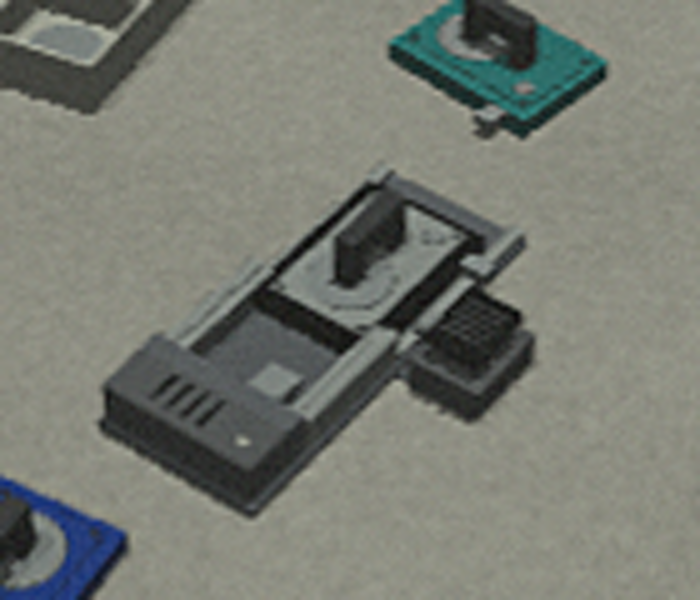

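Three sled-like things show in the top view: blue at (275,115), turquoise at (270,278), and a black tray with silver drive and dark handle at (260,207). The crops show the black one lying in the grey dock with its lug on the catch side, so it is the real sled. The pad is at about (232,197), the mat at about (157,251), to the left, and the tray is on the right.

```bash
cat > h.py <<'E'
import numpy as np, cv2
from scipy.spatial.transform import Rotation as R
def cam(p,obs=None):
    K=np.array([[p["fx"],0,p["cx"]],[0,p["fy"],p["cy"]],[0,0,1.]]); D=np.array(p["dist_coeffs"],float)
    if "view" in p: V=np.array(p["view"])
    else:
        T=np.eye(4); T[:3,:3]=rot(obs).as_matrix(); T[:3,3]=obs["eef_pos"]; V=np.linalg.inv(T@np.array(p["mount"]))
    return K,D,V
def rot(o): q=o["tool_rot"]; return R.from_quat([q[1],q[2],q[3],q[0]])
def px2w(c,uv,z):
    K,D,V=c; u=cv2.undistortPoints(np.array(uv,float).reshape(-1,1,2),K,D).reshape(-1,2)
    z=np.broadcast_to(z,(len(u),)); Ri=V[:3,:3].T; C=-Ri@V[:3,3]
    d=np.c_[u,np.ones(len(u))]@Ri.T
    return C+d*((z-C[2])/d[:,2])[:,None]
def w2px(c,P):
    K,D,V=c; P=np.array(P,float).reshape(-1,3); rv=cv2.Rodrigues(V[:3,:3])[0]
    return cv2.projectPoints(P,rv,V[:3,3],K,D)[0].reshape(-1,2)
def moves(o,target,yaw_x):
    """tool-frame delta to reach target pos, and current tool x yaw & needed rz (deg)"""
    Rm=rot(o).as_matrix(); d=Rm.T@(np.array(target)-o["eef_pos"])
    xv=Rm[:,0]; cur=np.degrees(np.arctan2(xv[1],xv[0]))
    return d*1000,cur,Rm
E
python3 - <<'E'
from station import bot,imaging
from h import *
o=bot.get_obs(); print(np.round(rot(o).as_matrix(),3))
p=imaging.read_camera("top"); c=cam(p)
f=lambda u,v:(180+u/3.75-.0,140+v/3.75)
for n,u,v,z in [("near L",228,348,.006),("near R",355,358,.006),("stopL",252,95,.03),("stopR",380,102,.03),
 ("sled tail L",247,312,.02),("tail R",342,322,.02),("noseL",262,180,.02),("noseR",347,188,.02),("handle n",297,282,.054),("handle f",302,213,.054),
 ("pad c",198,208,.04),("pad1",178,180,.04),("pad2",220,184,.04),("pad3",214,246,.04),("pad4",170,242,.04)]:
    print(n,px2w(c,[f(u,v)],z)[0].round(4))
print("mat",px2w(c,[(128,222),(190,223),(187,281),(124,278)],.005).round(4))
E
```

```text
[[ 0.328 -0.945  0.   ]
 [-0.945 -0.328 -0.   ]
 [ 0.     0.    -1.   ]]
near L [0.4798 0.0679 0.006 ]
near R [ 0.4716 -0.0315  0.006 ]
stopL [0.6769 0.0482 0.03  ]
stopR [ 0.6707 -0.0523  0.03  ]
sled tail L [0.5069 0.0524 0.02  ]
tail R [ 0.4988 -0.0214  0.02  ]
noseL [0.6108 0.0407 0.02  ]
noseR [ 0.6041 -0.026   0.02  ]
handle n [0.5268 0.0129 0.054 ]
handle f [0.5797 0.0089 0.054 ]
pad c [0.586  0.0895 0.04  ]
pad1 [0.608  0.1051 0.04  ]
pad2 [0.6046 0.0725 0.04  ]
pad3 [0.5563 0.077  0.04  ]
pad4 [0.5596 0.111  0.04  ]
mat [[0.5124 0.4067 0.005 ]
 [0.5092 0.2189 0.005 ]
 [0.3392 0.2253 0.005 ]
 [0.3462 0.4139 0.005 ]]
```

Request:
{"op": "apply_moves", "data": {
  "moves": "1 -0.25 0 0 0 0 1;1 -0.3 0 0 0 0 1;1 -0.3 0 0 0 0 1;1 -0.3 0 0 0 0 1;1 -0.3 0 0 0 0 1;1 -0.3 0 0 0 0 1;1 -0.3 0 0 0 0 0;1 -0.3 0 0 0 0 0;1 -0.3 0 0 0 0 0;1 -0.3 0 0 0 0 0"
}}

```text
t: 2.18
eef_pos: [0.2012, -0.2866, 0.2314]
tool_rot: [-0.0, -0.676, 0.737, -0.0]
contact_force: [1.0, -0.4, 0.0]
gripper_width: -0.002
```

```bash
python3 - <<'E'
from station import bot,imaging
from h import *
o=bot.get_obs(); print(o["eef_pos"],np.round(rot(o).as_matrix(),3),o["contact_force"])
print(moves(o,[0.44,0.03,0.30],0)[:2]); print(imaging.read_camera("wrist")["mount"])
E
```

```text
[ 0.20122059 -0.28663836  0.23143912] [[-0.085 -0.996  0.   ]
 [-0.996  0.085 -0.001]
 [ 0.001 -0.    -1.   ]] [ 0.9801057  -0.39550431  0.00412863]
(array([-335.78638568, -210.95372879,  -68.71740249]), np.float64(-94.88936802665089))
[[ 9.99999014e-01 -9.27840768e-04  1.05432145e-03 -6.74245516e-04]
 [ 5.53889103e-04  9.50398572e-01  3.11034157e-01 -7.87845068e-02]
 [-1.29061578e-03 -3.11033266e-01  9.50398149e-01 -1.43190968e-01]
 [ 0.00000000e+00  0.00000000e+00  0.00000000e+00  1.00000000e+00]]
```

Request:
{"op": "apply_moves", "data": {
  "moves": "1 -0.235 -0.235 -0.028 0 0 0;1 -0.235 -0.235 -0.028 0 0 0;1 -0.235 -0.235 -0.028 0 0 0;1 -0.235 -0.235 -0.028 0 0 0;1 -0.235 -0.235 -0.028 0 0 0;1 -0.235 -0.235 -0.028 0 0 0;1 -0.235 -0.235 -0.028 0 0 0;1 -0.235 -0.235 -0.028 0 0 0;1 -0.235 -0.235 -0.028 0 0 0;1 -0.235 -0.235 -0.028 0 0 0;1 -0.235 -0.235 -0.028 0 0 0;1 -0.235 -0.235 -0.028 0 0 0"
}}

```text
t: 3.23
eef_pos: [0.5687, 0.0214, 0.2719]
tool_rot: [0.0, -0.676, 0.737, -0.0]
contact_force: [0.1, -1.6, 0.7]
gripper_width: -0.002
```

Request:
{"op": "apply_moves", "data": {
  "moves": "1 0 0 0 0 0 0;1 0 0 0 0 0 0"
}}

```text
t: 3.4
eef_pos: [0.5684, 0.0225, 0.2713]
tool_rot: [0.0, -0.678, 0.735, 0.001]
contact_force: [-0.3, 0.3, 0.2]
gripper_width: 0.001
```

```bash
python3 - <<'E'
from station import bot,imaging,nets
from h import *
o=bot.get_obs(); p=imaging.read_camera("wrist"); print(o["eef_pos"],rot(o).as_matrix().round(4))
cv2.imwrite("pics/w1.png",cv2.resize(p["image"][:,:,::-1],(800,600),interpolation=cv2.INTER_CUBIC))
import pickle; pickle.dump((o,p),open("w1.pkl","wb"))
c=cam(p,o)
for n,z in [("sled_handle",.045),("sled_mid",.03),("sled_lug",.016),("rail_mouth",.006),("rail_end",.006),("catch_pad",.04)]:
    for r in nets.spot_point(p,n)[:2]: print(n,round(r["score"],2),np.round(r["location"],1),px2w(c,[r["location"]],z).round(4))
E
```

```text
[0.56839142 0.02246704 0.27133849] [[-8.150e-02 -9.967e-01 -1.000e-04]
 [-9.967e-01  8.150e-02  1.600e-03]
 [-1.600e-03  2.000e-04 -1.000e+00]]
sled_handle 0.88 [264.  168.6] [[0.5555 0.016  0.045 ]]
sled_handle 0.19 [266.5 166.5] [[0.5576 0.0131 0.045 ]]
sled_mid 0.81 [268.4 167.2] [[0.553  0.0108 0.03  ]]
sled_mid 0.74 [299.7 309.5] [[ 0.3526 -0.0174  0.03  ]]
sled_lug 0.7 [281.8 269.7] [[0.4076 0.0027 0.016 ]]
sled_lug 0.67 [225.2 189.2] [[0.5262 0.0657 0.016 ]]
rail_mouth 0.64 [267.1 128.7] [[0.5944 0.0086 0.006 ]]
rail_mouth 0.29 [264.9 115.7] [[0.6099 0.0101 0.006 ]]
rail_end 0.91 [270.5  64.6] [[ 6.662e-01 -6.000e-04  6.000e-03]]
catch_pad 0.72 [192.7 158. ] [[0.5731 0.0952 0.04  ]]
```

View pics/w1.png

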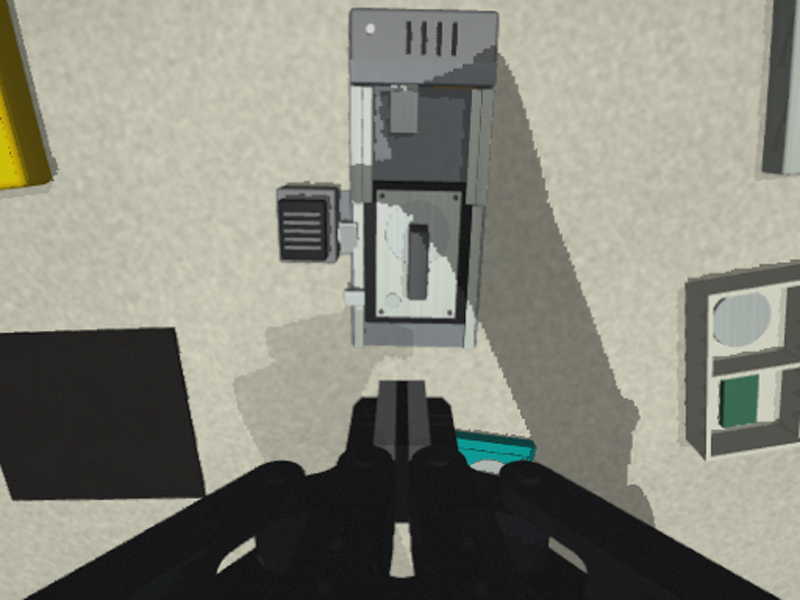

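The wrist view shows the black sled between the guides: handle at about (418,262) of the enlarged picture, lug at (355,297), pad at (303,228). I'll enlarge it for exact corners.

```bash
python3 - <<'E'
import pickle,cv2
o,p=pickle.load(open("w1.pkl","rb")); a=p["image"][95:235,165:325,::-1]
cv2.imwrite("pics/w1c.png",cv2.resize(a,(640,560),interpolation=cv2.INTER_CUBIC))
E
```

```text
(no output)
```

View pics/w1c.png

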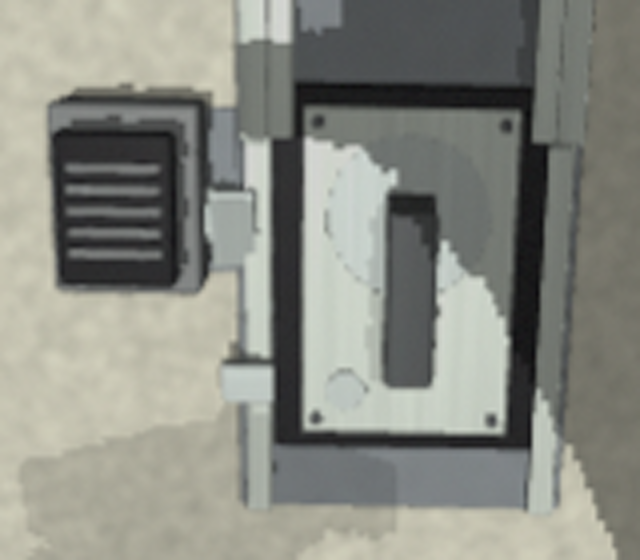

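```bash
python3 - <<'E'
import pickle
from h import *
o,p=pickle.load(open("w1.pkl","rb")); c=cam(p,o)
g=lambda u,v,z:px2w(c,[(165+(u+.5)/4-.5,95+(v+.5)/4-.5)],z)[0]
P={n:g(*a) for n,a in dict(fl=(247,507,.011),fr=(553,510,.011),gL=(270,505,.011),gR=(528,509,.011),lipLi=(293,137,.0255),lipRi=(533,145,.0255),
 tailL=(275,445,.02),tailR=(530,447,.02),hnL=(385,387,.054),hnR=(433,387,.054),hfL=(388,213,.054),hfR=(437,214,.054),
 padTL=(55,133,.04),padTR=(178,130,.04),padBR=(175,282,.04),padBL=(60,286,.04),lugn=(248,402,.02),lugf=(248,367,.02)).items()}
for k,v in P.items(): print(k,v.round(4))
A=(P["gL"]+P["gR"])/2; B=(P["lipLi"]+P["lipRi"])/2; d=(B-A)[:2]; L=np.hypot(*d); d/=L
print("axis yaw",np.degrees(np.arctan2(d[1],d[0])),"len(121)",L)
# origin so that midpoint of A(-.135),B(-.014) => -.0745
O=((A+B)/2)[:2]+d*.0745; n=np.array([-d[1],d[0]]); print("origin",O)
for k,v in P.items(): q=v[:2]-O; print(k,"dock",(q@d*1000).round(1),(q@n*1000).round(1))
E
```

```text
fl [0.4813 0.0696 0.011 ]
fr [ 0.4722 -0.0287  0.011 ]
gL [0.4814 0.0622 0.011 ]
gR [ 0.4732 -0.0206  0.011 ]
lipLi [0.5995 0.0422 0.0255]
lipRi [ 0.5916 -0.0259  0.0255]
tailL [0.505  0.0575 0.02  ]
tailR [ 0.4978 -0.0214  0.02  ]
hnL [0.5319 0.0215 0.054 ]
hnR [0.5308 0.0081 0.054 ]
hfL [0.5807 0.0169 0.054 ]
hfR [0.5794 0.0038 0.054 ]
padTL [0.6078 0.1063 0.04  ]
padTR [0.6058 0.0724 0.04  ]
padBR [0.5634 0.0786 0.04  ]
padBL [0.565  0.1114 0.04  ]
lugn [0.5197 0.0643 0.02  ]
lugf [0.5308 0.0631 0.02  ]
axis yaw -6.096532549009737 len(121) 0.1189157901820387
origin [0.61049822 0.00654354]
fl dock -135.1 49.0
fr dock -133.8 -49.7
gL dock -134.3 41.6
gR dock -133.6 -41.6
lipLi dock -14.8 34.3
lipRi dock -15.3 -34.3
tailL dock -110.3 39.4
tailR dock -109.1 -39.7
hnL dock -79.8 6.5
hnR dock -79.4 -6.9
hfL dock -30.7 7.1
hfR dock -30.7 -6.1
padTL dock -13.2 98.9
padTR dock -11.7 65.0
padBR dock -54.4 66.6
padBL dock -56.4 99.4
lugn dock -96.5 47.8
lugf dock -85.2 47.7
```

Request:
{"op": "apply_moves", "data": {
  "moves": "1 0.024 0.2 0 0 0 0.27;1 0.024 0.2 0.1 0 0 0;1 0.024 0.2 0.2 0 0 0;1 0.024 0.2 0.2 0 0 0;1 0 0 0.3 0 0 0;1 0 0 0.3 0 0 0;1 0 0 0.3 0 0 0;1 0 0 0.3 0 0 0;1 0 0 0.1 0 0 0;1 0 0 0 0 0 0;1 0 0 0 0 0 0"
}}

```text
t: 4.67
eef_pos: [0.4704, 0.0181, 0.0557]
tool_rot: [-0.0, -0.669, 0.743, 0.0]
contact_force: [0.6, 0.1, 0.5]
gripper_width: -0.004
```

```bash
cat > st.py <<'E'
from station import bot
from h import *
O=np.array([.6105,.00654]); yw=np.radians(-5.8); d=np.array([np.cos(yw),np.sin(yw)]); n=np.array([-d[1],d[0]])
def dock(P): q=np.asarray(P)[:2]-O; return (q@d*1000).round(1),(q@n*1000).round(1)
if __name__=="__main__":
    o=bot.get_obs(); P=o["eef_pos"]; Rm=rot(o).as_matrix(); f=o["contact_force"]
    print("t",round(o["t"],2),"dock",dock(P),"z",round(P[2]*1000,1),"xyaw",np.degrees(np.arctan2(Rm[1,0],Rm[0,0])).round(2),"tilt",Rm[2].round(4),"F along,lat,z",(f[:2]@d).round(2),(f[:2]@n).round(2),f[2].round(2),"w",round(o["gripper_width"],3))
E
python3 st.py
```

```text
t 4.67 dock (np.float64(-140.6), np.float64(-2.7)) z 55.7 xyaw -95.97 tilt [ 2.e-04  9.e-04 -1.e+00] F along,lat,z 0.63 0.19 0.53 w -0.004
```

Request:
{"op": "apply_moves", "data": {
  "moves": "1 -0.02 0 0.15 0 0 0;1 0 0 0.15 0 0 0;1 0 0 0.05 0 0 0;1 0 -0.1 0 0 0 0;1 0 0 0 0 0 0;1 0 0 0 0 0 0"
}}

```text
t: 5.17
eef_pos: [0.4843, 0.0194, 0.015]
tool_rot: [0.001, -0.669, 0.743, -0.001]
contact_force: [-0.3, 1.3, 0.2]
gripper_width: 0.001
```

```bash
python3 st.py
```

```text
t 5.17 dock (np.float64(-126.9), np.float64(0.0)) z 15.0 xyaw -96.0 tilt [-5.0e-04 -2.8e-03 -1.0e+00] F along,lat,z -0.42 1.22 0.22 w 0.001
```

Request:
{"op": "apply_moves", "data": {
  "moves": "1 0 0 0.03 0 0 0;1 0 -0.02 0 0 0 0;1 0 -0.02 0 0 0 0;1 0 -0.02 0 0 0 0;1 0 -0.02 0 0 0 0;1 0 -0.02 0 0 0 0;1 0 -0.02 0 0 0 0;1 0 -0.02 0 0 0 0;1 0 -0.02 0 0 0 0;1 0 -0.02 0 0 0 0;1 0 -0.02 0 0 0 0"
}}

```text
t: 6.08
eef_pos: [0.507, 0.0169, 0.01]
tool_rot: [0.0, -0.669, 0.743, -0.0]
contact_force: [-0.7, 0.1, -1.0]
gripper_width: -0.005
```

```bash
python3 st.py
```

```text
t 6.08 dock (np.float64(-104.0), np.float64(-0.2)) z 10.0 xyaw -95.96 tilt [-0. -0. -1.] F along,lat,z -0.74 0.07 -1.0 w -0.005
```

```bash
cat > look.py <<'E'
import sys,pickle
from station import bot,imaging
from h import *
name,tag=sys.argv[1:3]; o=bot.get_obs(); p=imaging.read_camera(name); pickle.dump((o,p),open(tag+".pkl","wb"))
a=p["image"][:,:,::-1]
if len(sys.argv)>3: x0,y0,x1,y1=map(int,sys.argv[3].split(",")); a=a[y0:y1,x0:x1]
s=min(800/a.shape[1],600/a.shape[0]); cv2.imwrite(f"pics/{tag}.png",cv2.resize(a,None,fx=s,fy=s,interpolation=cv2.INTER_CUBIC))
E
python3 look.py wrist w2
```

```text
(no output)
```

View pics/w2.png

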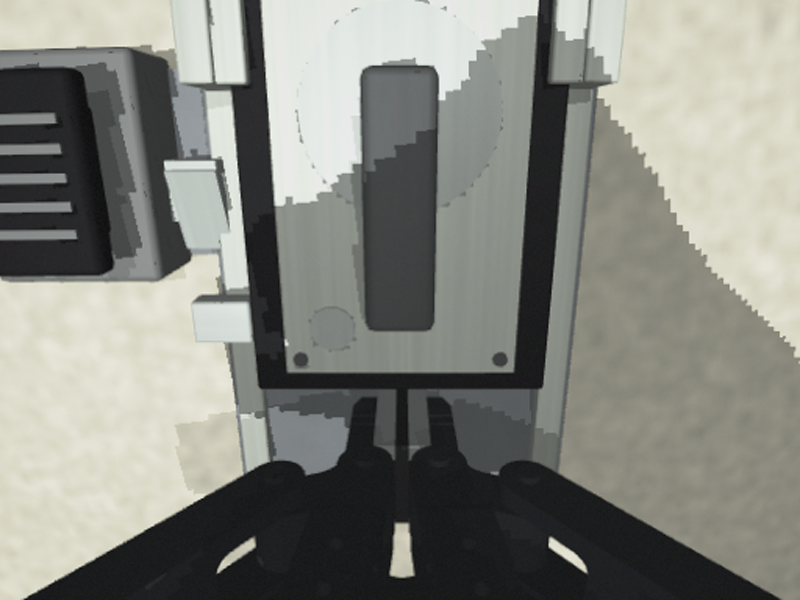

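The wrist view shows the shut fingers against the tail (about row 388) and the sled straight in the guides. The lug at (222,318) is approaching the catch ramp at (195,205).

Request:
{"op": "apply_moves", "data": {
  "moves": "1 0 -0.015 0 0 0 0;1 0 -0.015 0 0 0 0;1 0 -0.015 0 0 0 0;1 0 -0.015 0 0 0 0;1 0 -0.015 0 0 0 0;1 0 -0.015 0 0 0 0;1 0 -0.015 0 0 0 0;1 0 -0.015 0 0 0 0;1 0 -0.015 0 0 0 0;1 0 -0.015 0 0 0 0"
}}

```text
t: 6.97
eef_pos: [0.5248, 0.015, 0.01]
tool_rot: [0.0, -0.669, 0.743, -0.0]
contact_force: [-1.7, -0.3, -0.5]
gripper_width: -0.001
```

```bash
python3 st.py
```

```text
t 6.97 dock (np.float64(-86.1), np.float64(-0.2)) z 10.0 xyaw -95.96 tilt [-0. -0. -1.] F along,lat,z -1.65 -0.47 -0.46 w -0.001
```

Request:
{"op": "apply_moves", "data": {
  "moves": "1 0 -0.012 0 0 0 0;1 0 -0.012 0 0 0 0;1 0 -0.012 0 0 0 0;1 0 -0.012 0 0 0 0;1 0 -0.012 0 0 0 0;1 0 -0.012 0 0 0 0;1 0 -0.012 0 0 0 0;1 0 -0.012 0 0 0 0"
}}

```text
t: 7.63
eef_pos: [0.5315, 0.0133, 0.0093]
tool_rot: [-0.004, -0.67, 0.743, 0.002]
contact_force: [-13.8, 0.0, 9.4]
gripper_width: -0.0
```

```bash
python3 st.py
```

```text
t 7.63 dock (np.float64(-79.3), np.float64(-1.2)) z 9.3 xyaw -95.94 tilt [ 0.0031  0.0083 -1.    ] F along,lat,z -13.77 -1.36 9.4 w -0.0
```

```bash
python3 look.py wrist w3; python3 st.py
```

```text
t 7.68 dock (np.float64(-78.8), np.float64(-1.2)) z 9.3 xyaw -95.95 tilt [ 0.0029  0.0077 -1.    ] F along,lat,z -10.6 -1.78 6.07 w -0.002
```

View pics/w3.png

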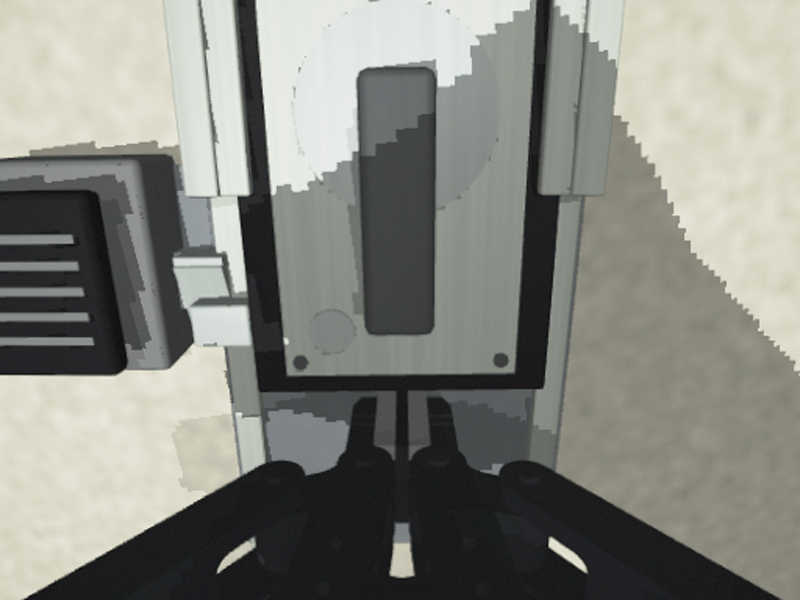

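Request:
{"op": "apply_moves", "data": {
  "moves": "1 0 -0.01 -0.01 0 0 0;1 0 -0.01 0 0 0 0;1 0 -0.01 0 0 0 0;1 0 -0.01 0 0 0 0;1 0 -0.01 0 0 0 0;1 0 -0.01 0 0 0 0"
}}

```text
t: 8.18
eef_pos: [0.5383, 0.0125, 0.0101]
tool_rot: [-0.004, -0.67, 0.743, 0.002]
contact_force: [-12.1, -0.5, 6.4]
gripper_width: -0.001
```

```bash
python3 st.py
```

```text
t 8.18 dock (np.float64(-72.5), np.float64(-1.3)) z 10.1 xyaw -95.94 tilt [ 0.0031  0.0091 -1.    ] F along,lat,z -11.96 -1.69 6.41 w -0.001
```

Request:
{"op": "apply_moves", "data": {
  "moves": "1 0 -0.01 0 0 0 0;1 0 -0.01 0 0 0 0;1 0 -0.01 0 0 0 0;1 0 -0.01 0 0 0 0"
}}

```text
t: 8.52
eef_pos: [0.5436, 0.0122, 0.0101]
tool_rot: [-0.004, -0.67, 0.743, 0.002]
contact_force: [-9.4, 0.4, 3.5]
gripper_width: 0.002
```

```bash
python3 st.py
```

```text
t 8.52 dock (np.float64(-67.1), np.float64(-1.2)) z 10.1 xyaw -95.94 tilt [ 0.0026  0.008  -1.    ] F along,lat,z -9.41 -0.56 3.48 w 0.002
```

Request:
{"op": "apply_moves", "data": {
  "moves": "1 0 -0.008 0 0 0 0;1 0 -0.008 0 0 0 0;1 0 -0.008 0 0 0 0;1 0 -0.008 0 0 0 0;1 0 -0.008 0 0 0 0"
}}

```text
t: 8.93
eef_pos: [0.5485, 0.0116, 0.0101]
tool_rot: [-0.004, -0.669, 0.743, 0.002]
contact_force: [-10.0, 0.7, 2.7]
gripper_width: 0.001
```

```bash
python3 st.py
```

```text
t 8.93 dock (np.float64(-62.2), np.float64(-1.2)) z 10.1 xyaw -95.94 tilt [ 0.0026  0.0079 -1.    ] F along,lat,z -9.97 -0.31 2.66 w 0.001
```

Request:
{"op": "apply_moves", "data": {
  "moves": "1 0 -0.008 0 0 0 0;1 0 -0.008 0 0 0 0"
}}

```text
t: 9.1
eef_pos: [0.5503, 0.0114, 0.0101]
tool_rot: [-0.004, -0.669, 0.743, 0.002]
contact_force: [-10.3, 0.3, 3.3]
gripper_width: -0.003
```

```bash
python3 st.py
```

```text
t 9.1 dock (np.float64(-60.4), np.float64(-1.3)) z 10.1 xyaw -95.94 tilt [ 0.0027  0.0081 -1.    ] F along,lat,z -10.28 -0.78 3.25 w -0.003
```

Now small pushes, checking the force after each one.

Request:
{"op": "apply_moves", "data": {
  "moves": "1 0 -0.006 0 0 0 0;1 0 -0.006 0 0 0 0"
}}

```text
t: 9.27
eef_pos: [0.5517, 0.0112, 0.0101]
tool_rot: [-0.004, -0.669, 0.743, 0.002]
contact_force: [-10.7, -0.6, 3.0]
gripper_width: 0.003
```

Request:
{"op": "apply_moves", "data": {
  "moves": "1 0 -0.006 0 0 0 0"
}}

```text
t: 9.35
eef_pos: [0.5525, 0.0112, 0.0101]
tool_rot: [-0.004, -0.669, 0.743, 0.002]
contact_force: [-11.4, 0.3, 3.7]
gripper_width: -0.0
```

Request:
{"op": "apply_moves", "data": {
  "moves": "1 0 -0.006 0 0 0 0"
}}

```text
t: 9.43
eef_pos: [0.5533, 0.0111, 0.0101]
tool_rot: [-0.004, -0.669, 0.743, 0.002]
contact_force: [-9.3, 0.6, 2.8]
gripper_width: 0.001
```

Request:
{"op": "apply_moves", "data": {
  "moves": "1 0 -0.006 0 0 0 0"
}}

```text
t: 9.52
eef_pos: [0.554, 0.0111, 0.0101]
tool_rot: [-0.004, -0.669, 0.743, 0.002]
contact_force: [-9.4, 0.8, 4.0]
gripper_width: 0.001
```

Request:
{"op": "apply_moves", "data": {
  "moves": "1 0 -0.005 0 0 0 0"
}}

```text
t: 9.6
eef_pos: [0.5546, 0.011, 0.0101]
tool_rot: [-0.004, -0.67, 0.743, 0.002]
contact_force: [-10.1, -0.1, 2.8]
gripper_width: 0.0
```

Request:
{"op": "apply_moves", "data": {
  "moves": "1 0 -0.005 0 0 0 0"
}}

```text
t: 9.68
eef_pos: [0.5554, 0.011, 0.0101]
tool_rot: [-0.003, -0.67, 0.743, 0.002]
contact_force: [-5.2, 0.1, -0.5]
gripper_width: 0.001
```

```bash
python3 look.py wrist w4
```

```text
(no output)
```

View pics/w4.png

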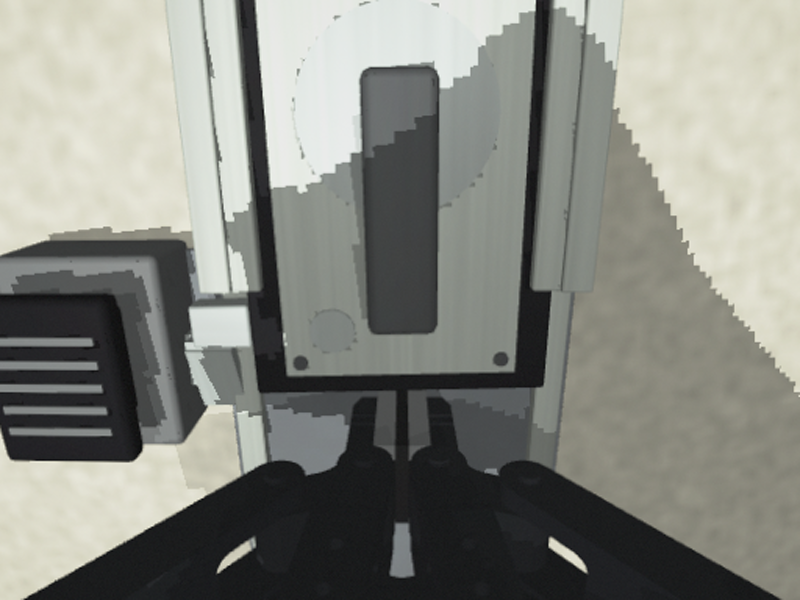

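The force fell from 10.1 to 5.2 N: the click. The view shows the tooth at (212,375) standing behind the lug at (220,325). I'll back off and leave it latched.

Request:
{"op": "apply_moves", "data": {
  "moves": "1 0 0.01 0 0 0 0;1 0 0.02 0 0 0 0;1 0 0.05 0 0 0 0;1 0 0.1 0 0 0 0"
}}

```text
t: 10.07
eef_pos: [0.5403, 0.0139, 0.0119]
tool_rot: [0.002, -0.669, 0.743, -0.001]
contact_force: [-0.5, -0.4, 0.5]
gripper_width: -0.006
```

```bash
python3 look.py wrist w5; python3 st.py
```

```text
t 10.12 dock (np.float64(-74.2), np.float64(0.0)) z 11.5 xyaw -95.94 tilt [-3.e-04 -6.e-04 -1.e+00] F along,lat,z -3.82 -0.65 -1.21 w 0.002
```

View pics/w5.png

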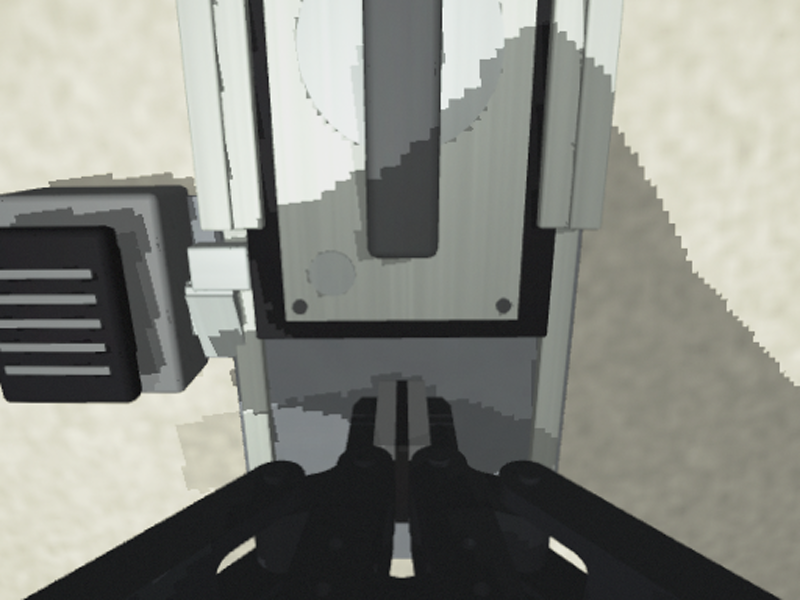

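Latched: the lug at (218,267) is held by the tooth at (215,315) and the fingers are free. I'll rise and move above the pad while the two seconds pass.

Request:
{"op": "apply_moves", "data": {
  "moves": "1 0 0.05 -0.2 0 0 0;1 0 0 -0.25 0 0 0;1 0 0 -0.15 0 0 0;1 -0.2 -0.08 -0.05 0 0 0;1 -0.2 -0.1 0 0 0 0;1 -0.2 -0.1 0 0 0 0;1 -0.09 -0.1 0 0 0 0;1 0 0 0 0 0 0;1 0 0 0 0 0 0;1 0 0 0 0 0 0;1 0 0 0 0 0 0;1 0 0 0 0 0 0"
}}

```text
t: 11.12
eef_pos: [0.5855, 0.0906, 0.0892]
tool_rot: [-0.0, -0.669, 0.743, -0.0]
contact_force: [0.2, 0.4, 0.8]
gripper_width: -0.001
```

```bash
python3 st.py; python3 look.py wrist w6
```

```text
t 11.12 dock (np.float64(-33.4), np.float64(81.1)) z 89.2 xyaw -96.03 tilt [ 8.e-04  2.e-04 -1.e+00] F along,lat,z 0.15 0.42 0.83 w -0.001
```

View pics/w6.png

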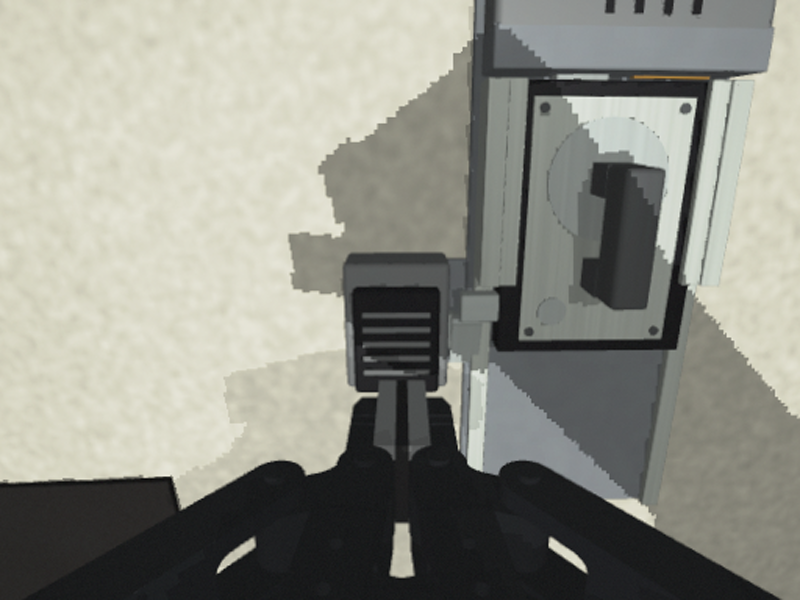

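```bash
python3 - <<'E'
import pickle
from st import *
o,p=pickle.load(open("w6.pkl","rb")); c=cam(p,o)
for u,v in [(356,288),(440,288),(437,390),(362,390),(398,340)]: print(dock(px2w(c,[(u/1.5625,v/1.5625)],.04)[0]))
for u,v in [(495,348),(677,348)]: print("tail",dock(px2w(c,[(u/1.5625,v/1.5625)],.02)[0]))
E
```

```text
(np.float64(-11.5), np.float64(98.6))
(np.float64(-11.7), np.float64(66.8))
(np.float64(-54.8), np.float64(67.2))
(np.float64(-54.6), np.float64(97.6))
(np.float64(-32.9), np.float64(82.8))
tail (np.float64(-45.0), np.float64(40.7))
tail (np.float64(-45.7), np.float64(-39.8))
```

Request:
{"op": "apply_moves", "data": {
  "moves": "1 0 0 0.15 0 0 0;1 0 0 0.15 0 0 0;1 0 0 0 0 0 0;1 0 0 0 0 0 0;1 0 0 0 0 0 0;1 0 0 0 0 0 0;1 0 0 0 0 0 0;1 0 0 0 0 0 0;1 0 0 0 0 0 0;1 0 0 0 0 0 0;1 0 0 0 0 0 0;1 0 0 0 0 0 0"
}}

```text
t: 12.17
eef_pos: [0.586, 0.0919, 0.0533]
tool_rot: [0.0, -0.669, 0.743, -0.0]
contact_force: [-0.4, -0.8, -0.3]
gripper_width: -0.001
```

Request:
{"op": "apply_moves", "data": {
  "moves": "1 0 0 0 0 0 0;1 0 0 0 0 0 0;1 0 0 0 0 0 0;1 0 0 0 0 0 0;1 0 0 0 0 0 0;1 0 0 0.03 0 0 0;1 0 0 0.03 0 0 0"
}}

```text
t: 12.75
eef_pos: [0.5861, 0.0919, 0.0459]
tool_rot: [0.0, -0.669, 0.743, -0.0]
contact_force: [0.3, 0.2, -0.3]
gripper_width: -0.005
```

```bash
python3 st.py
```

```text
t 12.75 dock (np.float64(-32.9), np.float64(82.5)) z 45.9 xyaw -95.96 tilt [-1.e-04 -4.e-04 -1.e+00] F along,lat,z 0.29 0.23 -0.25 w -0.005
```

The pad centre measures (-33, 83) mm in dock axes, the tool is right over it, and the sled has been latched about 3 s. I'll press now.

Request:
{"op": "apply_moves", "data": {
  "moves": "1 0 0 0.02 0 0 0;1 0 0 0.02 0 0 0;1 0 0 0.02 0 0 0;1 0 0 0.02 0 0 0;1 0 0 0.02 0 0 0;1 0 0 0 0 0 0;1 0 0 0 0 0 0"
}}

```text
t: 13.33
eef_pos: [0.5859, 0.0919, 0.0343]
tool_rot: [-0.0, -0.669, 0.743, -0.0]
contact_force: [-2.4, -0.7, 7.1]
gripper_width: -0.005
```

```bash
python3 st.py; python3 look.py wrist w7
```

```text
t 13.33 dock (np.float64(-33.1), np.float64(82.4)) z 34.3 xyaw -95.96 tilt [ 4.e-04  1.e-04 -1.e+00] F along,lat,z -2.28 -0.89 7.06 w -0.005
```

View pics/w7.png

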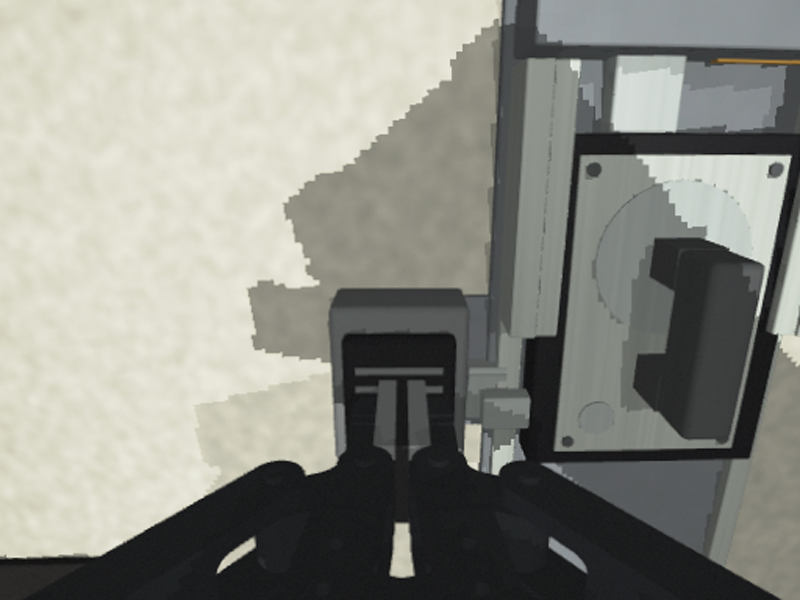

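Request:
{"op": "apply_moves", "data": {
  "moves": "1 0 0 0.005 0 0 0;1 0 0 0 0 0 0;1 0 0 0 0 0 0;1 0 0 0 0 0 0;1 0 0 0 0 0 0;1 0 0 0 0 0 0;1 0 0 0 0 0 0"
}}

```text
t: 13.97
eef_pos: [0.5859, 0.0919, 0.0338]
tool_rot: [-0.0, -0.669, 0.743, -0.0]
contact_force: [-2.2, -1.1, 5.8]
gripper_width: 0.001
```

Request:
{"op": "apply_moves", "data": {
  "moves": "1 0 0 -0.1 0 0 0;1 0 0 -0.2 0 0 0;1 0 0 -0.25 0 0 0;-0.3 0.1 0 -0.2 0 0 0;-0.3 0.2 0.1 0 0 0 0;-0.3 0.2 0.1 0 0 0 0;-0.3 0.18 0 0 0 0 0;-0.3 0 0 0 0 0 0;-0.3 0 0 0 0 0 0"
}}

```text
t: 14.72
eef_pos: [0.5536, 0.0117, 0.124]
tool_rot: [-0.0, -0.668, 0.744, -0.0]
contact_force: [-0.0, 0.6, 0.1]
gripper_width: 0.648
```

```bash
python3 st.py; python3 look.py wrist w8; python3 look.py top t8 180,130,340,290
```

```text
t 14.72 dock (np.float64(-57.1), np.float64(-0.6)) z 124.0 xyaw -96.12 tilt [ 6.e-04 -6.e-04 -1.e+00] F along,lat,z -0.08 0.56 0.1 w 0.648
```

View pics/w8.png

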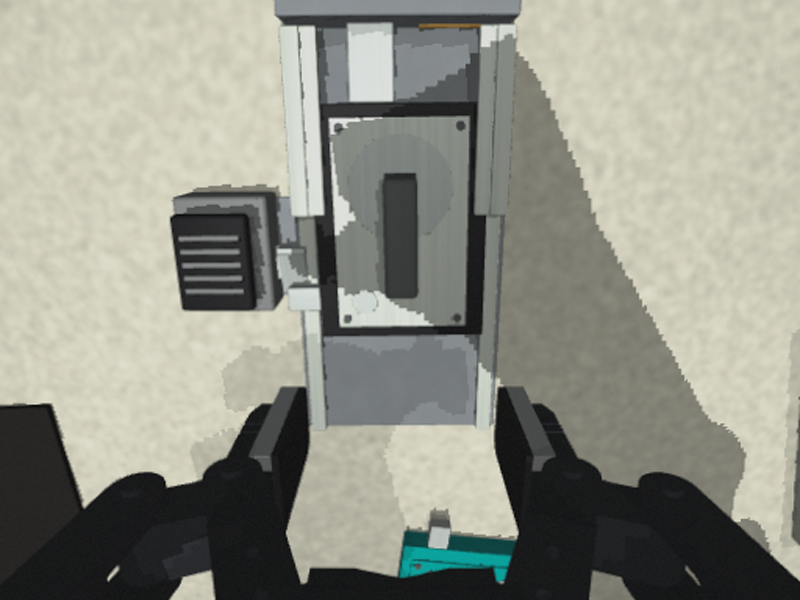

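```bash
python3 - <<'E'
import pickle
from st import *
o,p=pickle.load(open("w8.pkl","rb")); c=cam(p,o)
q=[(384,183),(417,183),(417,297),(386,298)]
W=px2w(c,np.array(q)/1.5625,.054)
for w in W: print(w.round(4),dock(w))
m=W.mean(0); print(m,dock(m))
Rm=rot(o).as_matrix(); print("tool delta mm",(Rm.T@(np.r_[m[:2],.030]-o["eef_pos"])*1000).round(1))
for u,v in [(323,335),(482,333)]: print("tail",dock(px2w(c,[(u/1.5625,v/1.5625)],.02)[0]))
E
```

```text
[0.613  0.0126 0.054 ] (np.float64(1.9), np.float64(6.2))
[ 6.116e-01 -4.000e-04  5.400e-02] (np.float64(1.8), np.float64(-6.8))
[0.5645 0.0042 0.054 ] (np.float64(-45.5), np.float64(-7.0))
[0.5655 0.0173 0.054 ] (np.float64(-45.8), np.float64(6.1))
[0.58865692 0.00840627 0.054     ] (np.float64(-21.9), np.float64(-0.4))
tool delta mm [ -0.5 -35.2  94. ]
tail (np.float64(-75.9), np.float64(39.1))
tail (np.float64(-75.3), np.float64(-40.7))
```

Request:
{"op": "apply_moves", "data": {
  "moves": "0.2 0 -0.15 0 0 0 0;0.2 0 -0.143 0.1 0 0 0;0.2 0 0 0.2 0 0 0;0.2 0 0 0.2 0 0 0;0.2 0 0 0.15 0 0 0;0.2 0 0 0.1 0 0 0;0.2 0 0 0.06 0 0 0;0.2 0 0 0 0 0 0;0.2 0 0 0 0 0 0"
}}

```text
t: 15.57
eef_pos: [0.589, 0.0103, 0.0266]
tool_rot: [0.0, -0.67, 0.743, -0.0]
contact_force: [-0.3, -0.2, -0.6]
gripper_width: 0.402
```

```bash
python3 st.py; python3 look.py wrist w9
```

```text
t 15.57 dock (np.float64(-21.8), np.float64(1.5)) z 26.6 xyaw -95.91 tilt [-4.e-04 -5.e-04 -1.e+00] F along,lat,z -0.27 -0.23 -0.55 w 0.402
```

View pics/w9.png

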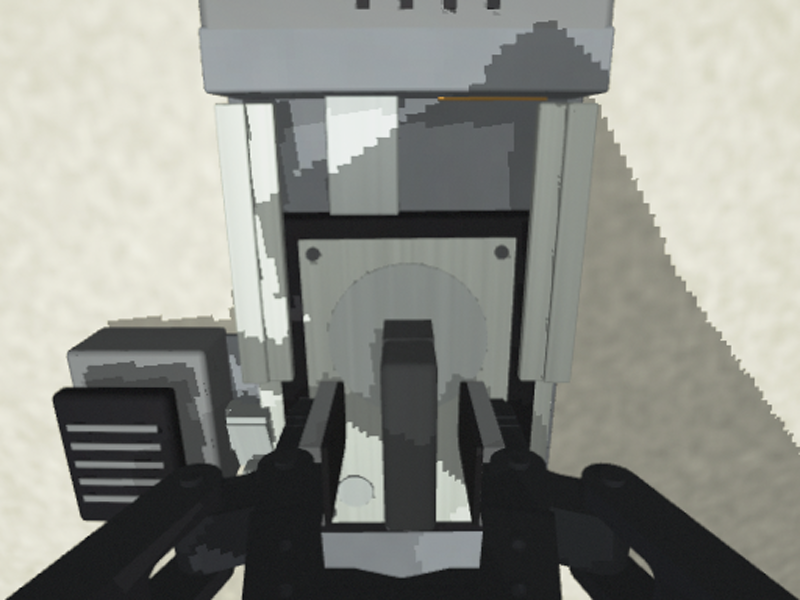

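Request:
{"op": "apply_moves", "data": {
  "force": 35,
  "moves": "0.2 0.015 0 0 0 0 0;0.2 0 0 0 0 0 0;1 0 0 0 0 0 0;1 0 0 0 0 0 0;1 0 0 0 0 0 0;1 0 0 0 0 0 0;1 0 0 0 0 0 0;1 0 0 0 0 0 0"
}}

```text
t: 16.28
eef_pos: [0.5889, 0.0079, 0.0269]
tool_rot: [0.0, -0.669, 0.743, -0.0]
contact_force: [-2.3, -0.1, 5.7]
gripper_width: 0.159
```

```bash
python3 st.py
```

```text
t 16.28 dock (np.float64(-21.7), np.float64(-0.8)) z 26.9 xyaw -95.95 tilt [-1.e-04 -1.e-03 -1.e+00] F along,lat,z -2.28 -0.37 5.72 w 0.159
```

Request:
{"op": "apply_moves", "data": {
  "moves": "1 0 0 -0.005 0 0 0;1 0 0.01 0 0 0 0;1 0 0.02 0 0 0 0;1 0 0.02 0 0 0 0;1 0 0.02 0 0 0 0;1 0 0.02 0 0 0 0"
}}

```text
t: 16.78
eef_pos: [0.5776, 0.009, 0.0269]
tool_rot: [0.0, -0.669, 0.743, -0.0]
contact_force: [1.9, -0.1, 0.9]
gripper_width: 0.152
```

```bash
python3 st.py
```

```text
t 16.78 dock (np.float64(-33.0), np.float64(-0.9)) z 26.9 xyaw -95.95 tilt [-1.e-04 -5.e-04 -1.e+00] F along,lat,z 1.92 0.05 0.93 w 0.152
```

Forces are low, so I'll keep drawing.

Request:
{"op": "apply_moves", "data": {
  "moves": "1 0 0.03 0 0 0 0;1 0 0.03 0 0 0 0;1 0 0.03 0 0 0 0;1 0 0.03 0 0 0 0;1 0 0.03 0 0 0 0;1 0 0.03 0 0 0 0;1 0 0.03 0 0 0 0;1 0 0.03 0 0 0 0;1 0 0.03 0 0 0 0;1 0 0.03 0 0 0 0;1 0 0.03 0 0 0 0;1 0 0.03 0 0 0 0"
}}

```text
t: 17.78
eef_pos: [0.5344, 0.0134, 0.0269]
tool_rot: [0.0, -0.669, 0.743, -0.0]
contact_force: [2.2, -0.0, 1.6]
gripper_width: 0.155
```

Request:
{"op": "apply_moves", "data": {
  "moves": "1 0 0.03 0 0 0 0;1 0 0.03 0 0 0 0;1 0 0.02 0 0 0 0;1 0 0 0 0 0 0;1 0 0 0 0 0 0"
}}

```text
t: 18.2
eef_pos: [0.5244, 0.0144, 0.0269]
tool_rot: [-0.001, -0.669, 0.743, 0.0]
contact_force: [-1.1, 0.3, 6.2]
gripper_width: 0.155
```

```bash
python3 st.py; python3 look.py wrist w10
```

```text
t 18.2 dock (np.float64(-86.5), np.float64(-0.9)) z 26.9 xyaw -95.95 tilt [ 5.0e-04  1.2e-03 -1.0e+00] F along,lat,z -1.16 0.14 6.16 w 0.155
```

View pics/w10.png

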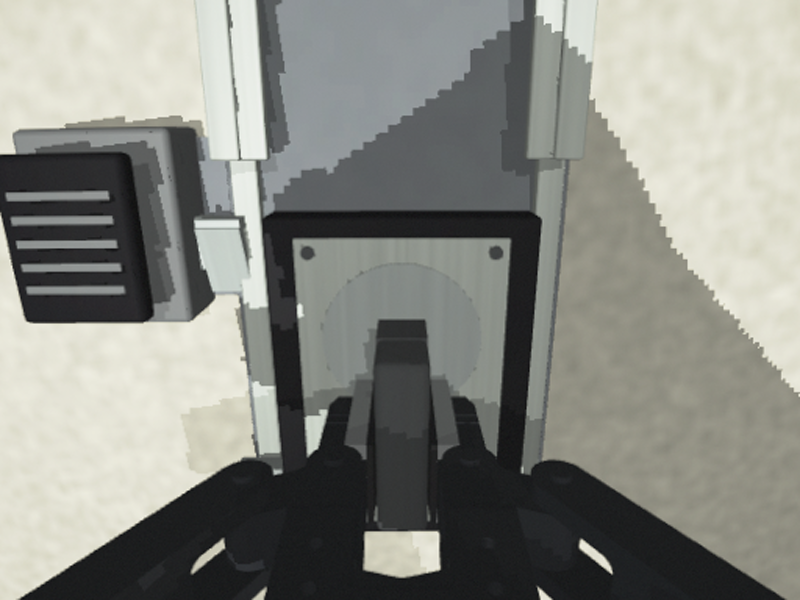

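The sled's nose (row 215) is clear of the lips (row 158). Lifting now.

Request:
{"op": "apply_moves", "data": {
  "moves": "1 0 0 -0.01 0 0 0;1 0 0 -0.03 0 0 0;1 0 0 -0.06 0 0 0;1 0 0 -0.12 0 0 0;1 0 0 -0.16 0 0 0;1 0 0 -0.16 0 0 0;1 0 0 -0.12 0 0 0;1 0 0 -0.04 0 0 0;1 0 0 0 0 0 0"
}}

```text
t: 19.0
eef_pos: [0.5256, 0.0142, 0.112]
tool_rot: [0.001, -0.669, 0.743, -0.001]
contact_force: [0.6, -0.2, -2.8]
gripper_width: 0.157
```

```bash
python3 st.py;  python3 look.py scene s11; python3 look.py wrist w11
```

```text
t 19.0 dock (np.float64(-85.2), np.float64(-0.9)) z 112.0 xyaw -95.98 tilt [ 1.0e-04 -1.8e-03 -1.0e+00] F along,lat,z 0.57 -0.19 -2.78 w 0.157
```

View pics/s11.png

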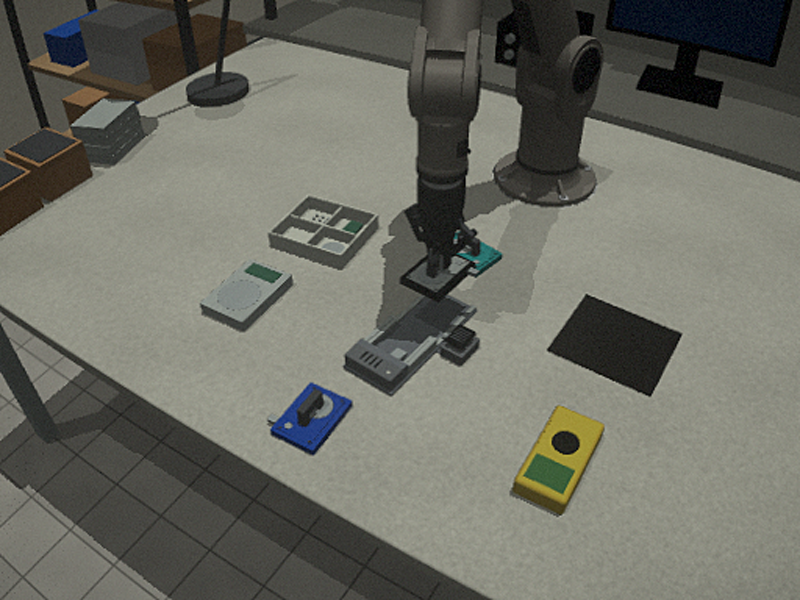

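The sled is held level above the dock (around 440,270) and weighs about 0.28 kg by the force reading. The mat at (615,345) is free. Carrying it over.

Request:
{"op": "apply_moves", "data": {
  "moves": "1 -0.08 0.03 0 0 0 0;1 -0.16 0.06 0 0 0 0;1 -0.24 0.1 0 0 0 0;1 -0.24 0.1 0 0 0 0;1 -0.24 0.1 0 0 0 0;1 -0.24 0.1 0 0 0 0;1 -0.24 0.1 0 0 0 0;1 -0.24 0.1 0 0 0 0;1 -0.24 0.1 0 0 0 0;1 -0.24 0.1 0 0 0 0;1 -0.16 0.1 0 0 0 0;1 -0.08 0.06 0 0 0 0"
}}

```text
t: 20.1
eef_pos: [0.4267, 0.3179, 0.1101]
tool_rot: [-0.0, -0.671, 0.741, 0.001]
contact_force: [0.5, -0.3, -2.2]
gripper_width: 0.155
```

Request:
{"op": "apply_moves", "data": {
  "moves": "1 0 0 0 0 0 0;1 0 0 0 0 0 0"
}}

```text
t: 20.27
eef_pos: [0.4289, 0.3134, 0.11]
tool_rot: [-0.001, -0.67, 0.742, -0.0]
contact_force: [0.2, -0.2, -3.3]
gripper_width: 0.159
```

```bash
python3 st.py; python3 - <<'E'
from station import bot
print(bot.get_obs()["eef_pos"])
E
python3 look.py top t12; python3 look.py scene s12
```

```text
t 20.27 dock (np.float64(-211.7), np.float64(287.0)) z 110.0 xyaw -95.88 tilt [ 0.0017  0.0011 -1.    ] F along,lat,z 0.24 -0.21 -3.32 w 0.159
[0.42889526 0.31342873 0.1100353 ]
```

View pics/t12.png

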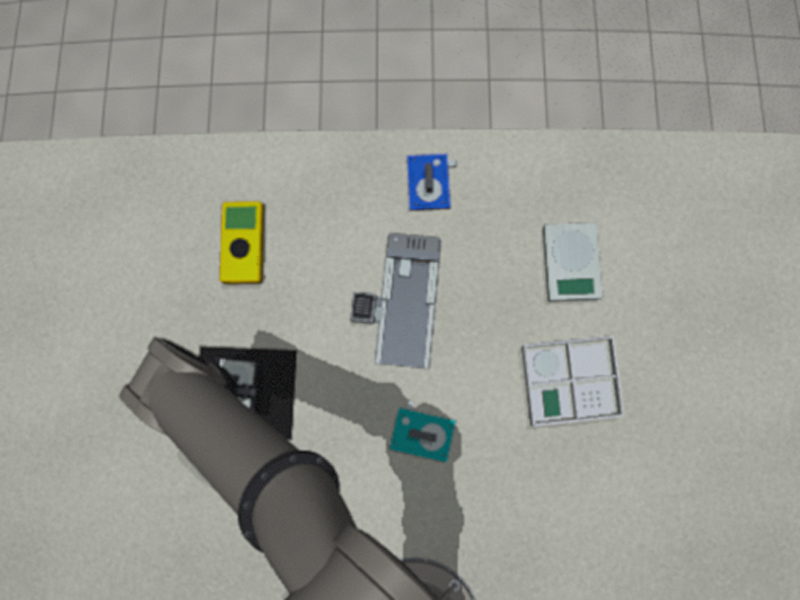

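View pics/s12.png

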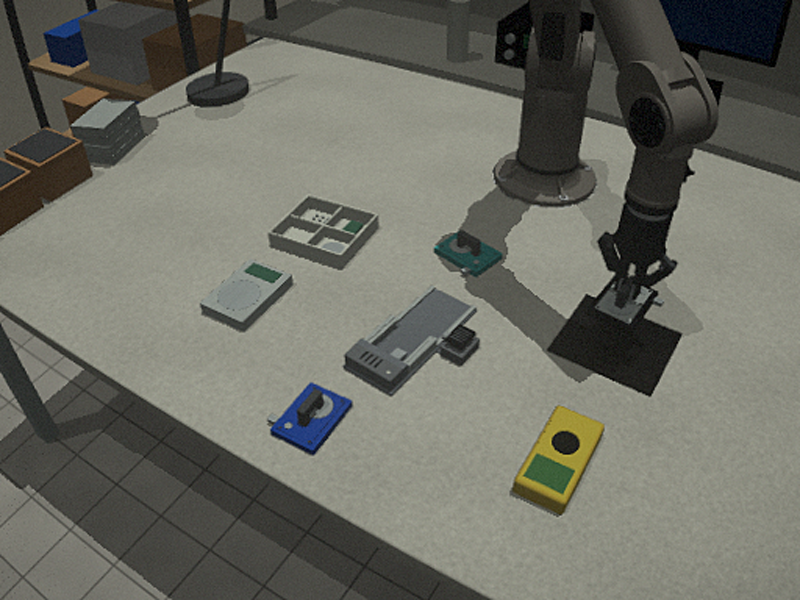

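Request:
{"op": "apply_moves", "data": {
  "moves": "1 0 0 0.08 0 0 0;1 0 0 0.12 0 0 0;1 0 0 0.12 0 0 0;1 0 0 0.12 0 0 0;1 0 0 0.1 0 0 0;1 0 0 0.06 0 0 0;1 0 0 0.03 0 0 0;1 0 0 0.01 0 0 0;1 0 0 0 0 0 0;1 0 0 0 0 0 0"
}}

```text
t: 21.2
eef_pos: [0.4301, 0.3142, 0.0345]
tool_rot: [0.001, -0.669, 0.743, -0.0]
contact_force: [-0.7, -0.2, -1.5]
gripper_width: 0.155
```

```bash
python3 st.py; python3 look.py wrist w13
```

```text
t 21.2 dock (np.float64(-210.6), np.float64(287.9)) z 34.5 xyaw -95.96 tilt [-7.e-04 -7.e-04 -1.e+00] F along,lat,z -0.72 -0.28 -1.47 w 0.155
```

View pics/w13.png

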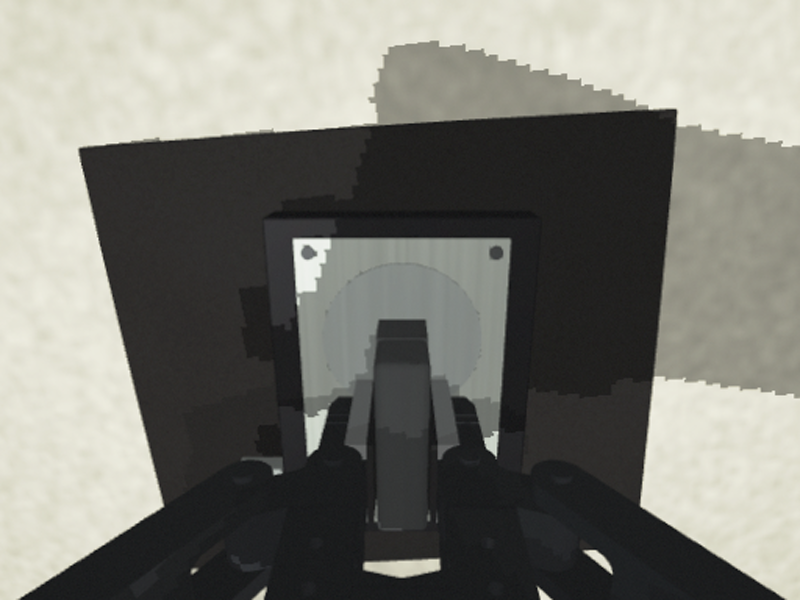

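The sled is level and centred over the mat. Lowering it the last millimetres.

Request:
{"op": "apply_moves", "data": {
  "moves": "1 0 0 0.015 0 0 0;1 0 0 0.015 0 0 0;1 0 0 0.01 0 0 0;1 0 0 0.01 0 0 0;1 0 0 0.005 0 0 0;1 0 0 0.005 0 0 0;1 0 0 0 0 0 0"
}}

```text
t: 21.83
eef_pos: [0.4296, 0.3139, 0.0267]
tool_rot: [-0.0, -0.669, 0.743, 0.0]
contact_force: [-0.2, -1.5, -2.3]
gripper_width: 0.158
```

```bash
python3 st.py
```

```text
t 21.83 dock (np.float64(-211.0), np.float64(287.5)) z 26.7 xyaw -95.95 tilt [ 1.e-04  1.e-04 -1.e+00] F along,lat,z -0.03 -1.49 -2.32 w 0.158
```

Request:
{"op": "apply_moves", "data": {
  "moves": "1 0 0 0.005 0 0 0;1 0 0 0.005 0 0 0;1 0 0 0 0 0 0"
}}

```text
t: 22.08
eef_pos: [0.4298, 0.314, 0.0259]
tool_rot: [0.0, -0.669, 0.743, -0.0]
contact_force: [-1.8, -1.0, 1.2]
gripper_width: 0.157
```

Request:
{"op": "apply_moves", "data": {
  "moves": "1 0 0 0.005 0 0 0;1 0 0 0 0 0 0"
}}

```text
t: 22.25
eef_pos: [0.4298, 0.314, 0.0259]
tool_rot: [0.0, -0.669, 0.743, -0.0]
contact_force: [-2.5, -1.6, 9.4]
gripper_width: 0.159
```

On the mat: the upward force rises at the expected height of 25.9 mm. Releasing.

Request:
{"op": "apply_moves", "data": {
  "moves": "1 0 0 -0.004 0 0 0;0.5 0 0 0 0 0 0;0.3 0 0 0 0 0 0;0.2 0 0 0 0 0 0;0.2 0 0 0 0 0 0;0.2 0 0 0 0 0 0"
}}

```text
t: 22.75
eef_pos: [0.4297, 0.314, 0.0254]
tool_rot: [0.0, -0.669, 0.743, 0.0]
contact_force: [-0.0, -0.1, 0.0]
gripper_width: 0.398
```

```bash
python3 st.py
```

```text
t 22.75 dock (np.float64(-210.9), np.float64(287.6)) z 25.4 xyaw -95.96 tilt [-1.e-04 -0.e+00 -1.e+00] F along,lat,z 0.01 -0.13 0.03 w 0.398
```

Request:
{"op": "apply_moves", "data": {
  "moves": "0.2 0 0 -0.05 0 0 0;0.2 0 0 -0.1 0 0 0;0.2 0 0 -0.2 0 0 0;0.2 0 0 -0.25 0 0 0;0.2 0 0 -0.25 0 0 0;0.2 0 0 -0.25 0 0 0;0.2 0 0 0 0 0 0;0.2 0 0 0 0 0 0"
}}

```text
t: 23.42
eef_pos: [0.4307, 0.3148, 0.1603]
tool_rot: [0.002, -0.669, 0.743, -0.0]
contact_force: [0.1, 0.3, -0.1]
gripper_width: 0.4
```

```bash
python3 st.py; python3 look.py wrist w14;python3 look.py scene s14
```

```text
t 23.42 dock (np.float64(-210.0), np.float64(288.6)) z 160.3 xyaw -95.96 tilt [-0.003  -0.0039 -1.    ] F along,lat,z 0.1 0.26 -0.07 w 0.4
```

View pics/w14.png

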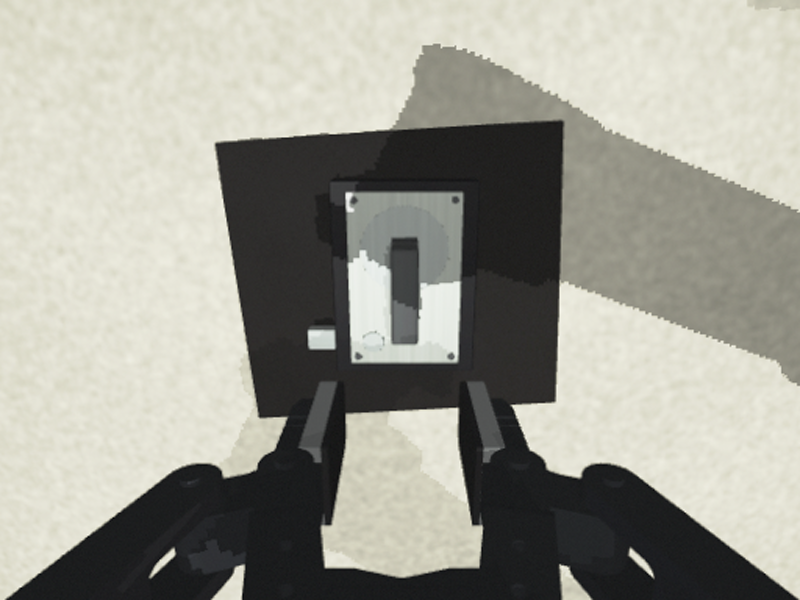

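View pics/s14.png

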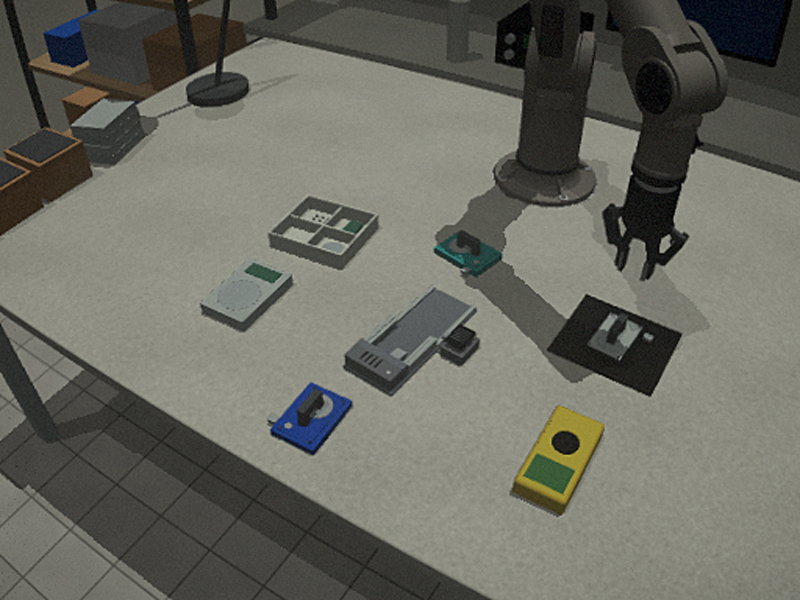

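The sled stands flat and upright in the middle of the mat, with its handle at (405,290) in the wrist view. The arm is clear and the other things are where they were.

Request:
{"op": "apply_moves", "data": {
  "moves": "0.2 0 0 0 0 0 0;0.2 0 0 0 0 0 0;0.2 0 0 0 0 0 0"
}}

```text
t: 23.77
eef_pos: [0.4292, 0.3136, 0.1566]
tool_rot: [-0.001, -0.669, 0.743, 0.0]
contact_force: [0.3, -0.3, -0.3]
gripper_width: 0.399
```

```bash
python3 -c "
from station import bot
print(bot.hand_in())"
```

```text
the job is handed in; nothing more can be done
None
```

I did the whole job in the order asked and handed it in at about 24 s of the 72 s; the hand-in reports no verdict.

- **Sliding in:** I pushed the black sled home by its tail with the fingers shut, at no more than about 14 N in the readings. At the click the push fell from about 10 N to 5 N, and the camera showed the tooth behind the lug.
- **Latched:** I backed off and left the sled latched and untouched for about 3 s.
- **Release:** I pressed the catch's pad straight down with about 7 N, and the sled sprang out about 30 mm.
- **Drawing out and setting down:** I drew it clear by its handle, with low forces along the rail, and lifted it once its nose was past the lips. I then set it down slowly on the mat and let go.

**Last checks:** The pictures show the sled flat, upright and near the middle of the mat. The tool is clear at 157 mm height with no contact force, and the other things look to be where they were.

**Imperfect readings:**
- While the lug rode onto the catch, the fingers briefly read up to 9 N of vertical force. I raised the tool 1 mm, and the force faded by the click.
- Gripping the handle pressed the sled about 6 N onto the floor. The same force was there again just before the lift.
- At touchdown, the last small step pressed the sled onto the mat with about 9 N before I let go.

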